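# Find and mark the balance point of an instrument boom

### The arm

A 7-joint arm with a two-finger parallel gripper is mounted at the origin on the work surface; the furniture and walls round the work are solid. World frame = base frame: x ahead of the robot, y to its left, z up, the work surface at z = 0. Lengths are in m, angles in rad, forces in N, time in s.
With the tool pointing down it reaches from about 0.425 to 1.025 m from the base axis. Payload 9.4 kg.
Tool frame: the origin (TCP) lies midway between the tips of the shut fingers; the grasp point (between the pads) lies 19 mm behind it; z points along the fingers, y is the direction in which the jaws open and shut (so a half turn about z gives the same grasp; the last joint's range is limited). The gripper opens to 93 mm and grips with 3 to 60 N. Pads are 15 mm wide; open, the fingers measure 128 mm over their backs; the gripper's body (75 mm by 188 mm) begins 65 mm behind the grasp point.
Start: joints at [1.229, 0.599, -0.003, 1.599, 0.002, 0.943, -0.08], TCP at [0.19, -0.7, 0.219] pointing down, gripper open.
Joint ranges: [-2.57, 2.57], [-0.35, 1.97], [-1.29, 1.29], [0.11, 2.56], [-1.05, 4.19], [0.11, 1.86], [-2.63, 2.63]. Speed limits (rad/s): [2.22, 2.22, 3.01, 3.01, 3.14, 3.14, 3.14].

### API

Orientations are given as a unit quaternion [x, y, z, w].
In Python, from cell import env, grab_frame, ticket, finder gives the robot as it stands. The module is installed in compiled form; this text tells all that it offers.
- The arm moves only by the tool move_arm, never from a script. Its argument "steps" is a list of rows, each an object with "slide": the shift along the tool's x, y, z in mm, a list of three; "dr": the turn, a rotation vector about the tool's x, y, z in degrees, a list of three; "gripper": the finger opening in mm, from 0 to 93. A call has 1 to 10 rows; each row shifts and turns the commanded pose from where the row before left it, along the tool's axes as they then stand; what a row does not reach is not made up. A row lasts 1/10 s, in which the tool goes at most 50 mm and 8.59 degrees, less where a joint would pass 70% of its speed; a pose out of reach is approached as far as the arm can. A call with a gripper value outside its range is refused whole. The fingers move at their own pace and stop on an object; "newtons" is the grip in N (left out, the last holds). Time passes only in rows, so rows that do not move let the fingers close. It gives the time, the measured TCP pose, the force and the opening at its end, in the units of the state.
- env.sense(): the state, without advancing time (a new reading comes with each control period).
- grab_frame(name): name is "side" or "top"; returns a dict with "image" (420x560x3 uint8, blue, green, red), "range_z" (420x560 float32, m along the optical axis (not along the pixel's ray), 0 where there is no reading), "K" (3x3 intrinsics, pixels), "extrinsics" (4x4, takes a point from world to camera coordinates). Camera axes: x right, y up, looking along -z (the intrinsics and any distortion apply to the point x, -y, -z); pixel columns grow to the right and rows downward; lengths in m; the calibration is good to about 2 mm. A picture is of the moment at which its call begins.
- ticket.sign_off(): hands the job in, once; it reports no verdict.
Trained networks look in the newest picture that a camera, given by its name, has taken for a name from the list of things; names that differ only in an ending like _2 or _b are one class to them, and where a whole thing is asked for, a point or a joint stands for the part that bears it (a point fixed in the world has none). Each returns a list of dicts, best first, with "conf" (0 to 1); they miss things now and then, are a little off and sometimes report something else, mostly with a low value. They report only what shows in the picture. A call takes as long as a camera call.
- finder.regions_of(camera, label): "pixels" (420x560 bool, what is visible of it).
- finder.mark_of(camera, label): "point" ([x, y, z] in m, in world coordinates, good to about 4 mm: a listed point, or the origin of a listed thing).
The state is a dict: "t": time; "qpos": joint angles; "qd": joint speeds; "effort": joint torques, N m; "position": TCP position; "orientation": TCP orientation; "force": force on the tool from outside, world axes, zero at the start; "moment": the same for the moment, N m; "width": opening from 0.0 (shut) to 1.0 (fully open).
Only numpy, scipy, OpenCV 4.12 (cv2) and the standard library are available. Lean on these libraries where they do the work, as an engineer would, in place of code of your own. Each camera call takes 0.05 s, during which the arm holds its last target. There are 200 camera calls.

### The job

Find the balance point of the aluminium boom on the balance stand: without gripping or lifting it, gently push it forward by its rear end over the ridge, until it tips off the rear rest and, with nothing touching it, lies balanced level on the ridge alone. Then mark that point: gently seat the grey marker clip astride the boom, centred over the ridge, and let go, leaving the boom still balanced level. Leave the things around undisturbed.

Things in the scene. Friction and masses are not known exactly. Their poses are not given: they have to be found in the camera images.
- ridge (a point): centre of the ridge top of the fixed balance stand, 50 mm above the desk. x across the boom, y along the stand to its rear (robot's left), z up. The flat ridge top is 14 mm long in y. Two cheeks beside it (60 mm long in y, inner faces 22.4 mm apart, 32.4 mm over their outsides, tops 10 mm above the ridge top) guide the boom; a dark line down each marks the ridge's middle
- rear_rest (a point): middle of the top of the stand's rear cross bar (10 mm thick, 50 mm wide), 112 mm to the rear of the ridge and 8 mm lower; the boom leans on it at the start. Same axes as the ridge. The stand's grey base, 70 x 250 x 10 mm, ends 23 mm behind this bar
- front_rest (a point): middle of the top of the stand's front cross bar (10 mm thick, 50 mm wide), 85 mm in front of the ridge and 6 mm lower; it catches the boom if that is slid too far. Same axes as the ridge
- boom_center (a point): geometric centre of the loose boom, an aluminium bar 20 (x) x 260 (y, + to its rear) x 20 (z) mm with black end caps, 0.3 kg, lying between the cheeks. A hidden fixed weight puts its balance point up to 28 mm from this centre towards either end, differently each time. It starts 58 to 72 mm behind the ridge, tilted 0.075 rad, rear low
- boom_rear (a point): centre of the boom's rear end face, 130 mm along +y from boom_center: push here. Dry friction: a push of a few N slides it. Push along its slope (slightly rising); a level or falling push also presses the tilted end down and can jam it. While a finger presses on an end, friction may hold that end up or down, so the boom may tip only once the finger is drawn back
- boom_front (a point): centre of the boom's front end face, 130 mm along -y from boom_center; push back here after sliding too far. Once let go, the boom lies level while its balance point is well over the 14 mm of the ridge top (a slight lean of up to 0.03 rad shows it near an edge), rear end low (0.075 rad) before that, and front end low (0.075 rad) beyond it
- clip_center (a point): centre, half-way up, of the loose grey marker clip (41 mm tall, 20 g) standing on the desk at the right. Two legs 7 mm long, 24 mm apart inside and 33 mm outside in x, 20 mm in y; above them a roof 4 mm thick. Its x lies across the boom when seated (either way round); legs astride, roof on the boom's top face, this centre 13.5 mm above that face
- clip_fin (a point): centre of the clip's upright grip fin, which stands on the roof: 24 mm (x) x 10 mm (y, along the boom when seated) x 30 mm tall; this point is 5.5 mm above clip_center, 26 mm above the feet of the legs
- tube_rack: clear plastic tube rack, 249 x 112 x 68 mm, behind the stand; a bystander, origin at the centre of its underside
- reagent_bottle: brown glass bottle with a black cap, 58 mm wide, 109 mm tall, at the back right; a bystander, origin at the centre of its underside
- beaker: clear open beaker, 146 mm wide, 110 mm tall, at the back left; a bystander, origin at the centre of its underside
- sample_cup: small white open cup, 45 mm wide, 38 mm tall, at the right, behind the clip; a bystander, origin at the centre of its underside
- mouse: black computer mouse, 123 x 63 x 39 mm, at the right; a bystander, origin at the centre of its underside

How it is judged:
On the way:
1. the boom lies balanced level on the ridge alone, untouched by robot and clip (angle between boom_center's own z axis and vertical below 0.02 rad and z of boom_center in the frame of ridge between 0.0075 and 0.0125 m and contact force between each of the arm, the fingers, clip and boom below 0.05 N), for 0.3 s.
At the end, for the whole second after the job is handed in: The boom is at rest, level within 0.02 rad on the ridge top; the clip is released and at rest, upright, fully seated astride the boom (roof on its top face within 2.5 mm), its centre within 5 mm of the ridge's centre along the boom (angle between boom_center's own z axis and vertical below 0.02 rad and z of boom_center in the frame of ridge between 0.0075 and 0.0125 m and linear speed of each of boom, clip below 0.01 m/s and y of clip_center in the frame of ridge between -0.005 and 0.005 m and z of clip_center in the frame of boom_center between 0.021 and 0.026 m and x of clip_center in the frame of boom_center between -0.004 and 0.004 m and angle between clip_center's own z axis and vertical below 0.1 rad and contact force between the fingers and clip below 0.05 N); the robot touches nothing.
It fails at once if the robot presses, pushes or grips the boom with more than 20 N (contact force between any of the fingers, the arm and boom above 20 N).
It fails at once if the clip is pressed on the boom with more than 20 N (contact force between clip and boom above 20 N).
It fails at once if the boom is lifted off or falls from the stand (z of boom_center in the frame of ridge above 0.025 m or z of boom_center in the frame of ridge below -0.015 m).
It fails at once if a bystander is moved by more than 30 mm (distance of any of tube_rack, reagent_bottle, beaker, sample_cup, mouse from where it was at the start of the episode above 0.03 m).
It also fails if it takes over 72 s, if anything falls off the work surface, if the arm or the gripper's body presses on something with over 40 N, if the wrist force passes 120 N, or if a joint passes its speed limit or range.

## Working session

There is one attempt and no reset: what is moved stays moved. The work goes in short steps, Python scripts to look and compute and a tool call to move; the robot and the scene stay as the last step left them, time stands still between calls to the robot, and variables do not carry over. Pictures are saved under pics/ and viewed, about 8 in all and at most 12, crops included, and the job is handed in when it is done.

Besides the shell and the picture viewer there is one more tool, called after "Call:" as a command line: name --argument value ..., lists and objects as JSON in quotes. move_arm: Moves the arm, as the interface text tells. Its arguments: {"type":"object","properties":{"steps":{"type":"array","items":{"type":"object","properties":{"slide":{"type":"array","items":{"type":"number"}},"dr":{"type":"array","items":{"type":"number"}},"gripper":{"type":"number"}}}},"newtons":{"type":"number"}},"required":["steps"]}

```bash
mkdir -p pics
cat > h.py <<'E'
import numpy as np, cv2
from cell import env, grab_frame, ticket, finder
def cloud(f):
    z=f["range_z"]; K=np.array(f["K"]); E=np.array(f["extrinsics"])
    v,u=np.mgrid[:z.shape[0],:z.shape[1]]
    p=np.stack([(u-K[0,2])/K[0,0]*z,-(v-K[1,2])/K[1,1]*z,-z],-1)
    w=(p-E[:3,3])@E[:3,:3]
    w[z<=0]=np.nan
    return w
E
python3 - <<'E'
from h import *
fs={c:grab_frame(c) for c in("side","top")}
for c in fs: cv2.imwrite(f"pics/a_{c}.png",fs[c]["image"])
for n in "ridge rear_rest front_rest boom_center boom_rear boom_front clip_center clip_fin tube_rack reagent_bottle beaker sample_cup mouse".split():
    for c in fs:
        m=finder.mark_of(c,n)
        print(n,c,[(np.round(d["point"],4).tolist(),round(d["conf"],2)) for d in m[:2]])
s=env.sense(); print(s["t"],s["position"],s["orientation"],s["force"],s["width"])
for c in fs: print(c,np.round(fs[c]["K"],1).tolist(),np.round(fs[c]["extrinsics"],3).tolist())
E
```

```text
ridge side [([0.4968, 0.0485, 0.0451], 0.91), ([0.5102, -0.0234, 0.0622], 0.55)]
ridge top [([0.4964, 0.0458, 0.0526], 0.92)]
rear_rest side [([0.4733, 0.1557, 0.0381], 0.7)]
rear_rest top [([0.4698, 0.1543, 0.0429], 0.74)]
front_rest side [([0.5139, -0.0405, 0.0437], 0.62), ([0.4742, 0.1541, 0.0367], 0.37)]
front_rest top [([0.5139, -0.0363, 0.0424], 0.67)]
boom_center side [([0.4803, 0.1018, 0.0568], 0.84), ([0.4498, -0.267, 0.0185], 0.26)]
boom_center top [([0.4793, 0.1035, 0.0525], 0.78), ([0.4933, 0.0452, 0.0493], 0.5)]
boom_rear side [([0.4529, 0.2266, 0.049], 0.64), ([0.6576, 0.0864, -0.0066], 0.35)]
boom_rear top [([0.4513, 0.2279, 0.0518], 0.87)]
boom_front side [([0.5086, -0.0223, 0.0627], 0.64)]
boom_front top []
clip_center side [([0.4503, -0.2665, 0.0204], 0.66)]
clip_center top [([0.6182, 0.408, -0.0025], 0.73), ([0.4492, -0.262, 0.0246], 0.47)]
clip_fin side [([0.4478, -0.2582, 0.0262], 0.58)]
clip_fin top [([0.4484, -0.2633, 0.0239], 0.4), ([0.6178, 0.4029, 0.0006], 0.3)]
tube_rack side [([0.6572, 0.0864, -0.0053], 0.97)]
tube_rack top [([0.6607, 0.0856, -0.0052], 0.8
[... 298 characters left out ...]
le_cup top [([0.57, -0.2436, 0.0009], 0.72)]
mouse side [([0.4748, -0.4033, -0.0013], 0.82), ([0.4789, 0.102, 0.0563], 0.4)]
mouse top [([0.4758, -0.4013, 0.0043], 0.75)]
1.4 [ 0.18976069 -0.6997394   0.21861921] [ 9.91247370e-01  1.32017617e-01 -1.04023066e-05  2.99498332e-06] [-0.38726021  0.07128795 -0.26545172] 1.0017291135700097
side [[435.1, 0.0, 278.9], [0.0, 435.1, 204.4], [0.0, 0.0, 1.0]] [[0.985, -0.175, 0.009, -0.527], [0.097, 0.588, 0.803, -0.12], [-0.146, -0.79, 0.596, -1.136], [0.0, 0.0, 0.0, 1.0]]
top [[449.4, 0.0, 280.3], [0.0, 449.4, 211.5], [0.0, 0.0, 1.0]] [[-0.002, -1.0, -0.011, 0.019], [0.995, -0.003, 0.101, -0.571], [-0.101, -0.011, 0.995, -1.419], [0.0, 0.0, 0.0, 1.0]]
```

View pics/a_top.png

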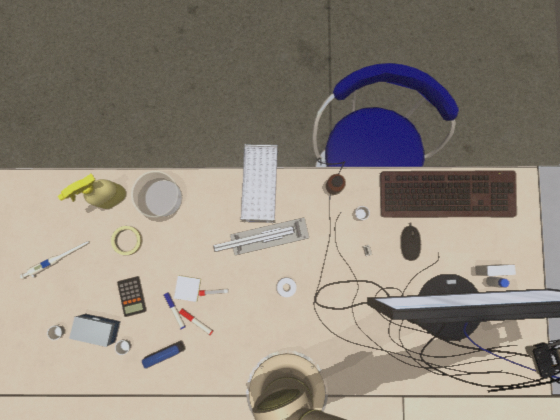

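View pics/a_side.png

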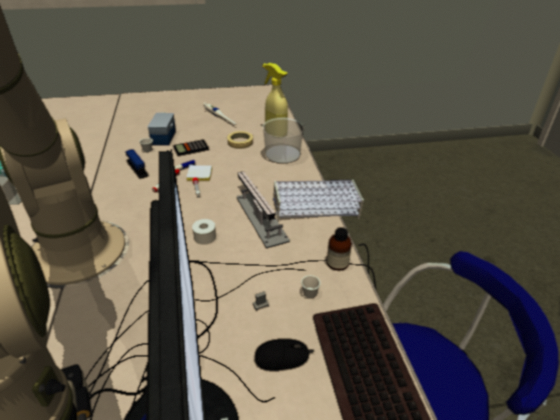

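Run:
```python
from h import *
fs={c:grab_frame(c) for c in("side","top")}
for c in fs:
    w=cloud(fs[c])
    def box(x0,x1,y0,y1,z0,z1): 
        m=(w[...,0]>x0)&(w[...,0]<x1)&(w[...,1]>y0)&(w[...,1]<y1)&(w[...,2]>z0)&(w[...,2]<z1); return w[m]
    p=box(.0,.6,-1,-.2,.06,1.2)
    print(c,"tall by y:",[(round(y,2),np.round([q[:,0].min(),q[:,0].max(),q[:,2].max()],3).tolist()) for y in np.arange(-1,-.2,.08) for q in [p[(p[:,1]>=y)&(p[:,1]<y+.08)]] if len(q)])
    p=box(.40,.50,-.31,-.22,.012,.06)
    print("clip n",len(p),p.mean(0),p.max(0)); t=p[p[:,2]>.03]
    if len(t): print("fin",t.mean(0),cv2.minAreaRect(t[:,:2].astype(np.float32)*1000))
    print("all",cv2.minAreaRect(p[:,:2].astype(np.float32)*1000))
    # boom top: in stand coords
    e=np.array([-.2235,.9747]);n=np.array([e[1],-e[0]]);o=np.array([.4966,.047])
    d=w[...,:2]-o; a=d@e;b=d@n
    m=(abs(b)<.008)&(a>-.09)&(a<.2)&(w[...,2]>.045)&(w[...,2]<.09)
    print("boom",m.sum(),"a range",a[m].min(),a[m].max(),"b",b[m].mean(),"z fit",np.polyfit(a[m],w[...,2][m],1), np.polyfit(a[m],b[m],1))
    print("desk z",np.nanmedian(box(.40,.44,-.2,-.1,-.02,.02)[:,2]))
    # crops
top=fs["top"]["image"][225:275,200:400]; cv2.imwrite("pics/b.png",cv2.resize(np.vstack([top,fs["side"]["image"][160:310:1,190:390]]),None,fx=3,fy=3,interpolation=2))
```

```text
side tall by y: [(np.float64(-0.76), [0.204, 0.325, 0.604]), (np.float64(-0.68), [0.181, 0.323, 0.601]), (np.float64(-0.6), [0.217, 0.319, 0.412]), (np.float64(-0.52), [0.195, 0.315, 0.412]), (np.float64(-0.44), [0.262, 0.311, 0.412]), (np.float64(-0.36), [0.261, 0.307, 0.412]), (np.float64(-0.28), [0.045, 0.303, 0.639])]
clip n 130 [ 0.44459302 -0.26569657  0.02941512] [ 0.45670352 -0.25614117  0.04250925]
fin [ 0.44496627 -0.26448554  0.03806561] ((445.1399230957031, -262.9900817871094), (23.2214298248291, 11.18313217163086), 14.886896133422852)
all ((443.1964416503906, -264.70867919921875), (27.190324783325195, 14.898234367370605), 6.0944671630859375)
boom 266 a range -0.07453838733540505 0.1852670385815941 b -0.0006079776820288613 z fit [-0.06060511  0.0677351 ] [ 0.00103716 -0.00064348]
desk z -0.0005968865150052819
top tall by y: [(np.float64(-0.84), [0.325, 0.33, 0.179]), (np.float64(-0.76), [0.215, 0.399, 0.323]), (np.float64(-0.68), [0.132, 0.4, 0.413]), (np.float64(-0.6), [0.2, 0.32, 0.414]), (np.float64(-0.52), [0.199, 0.317, 0.415]), (np.float64(-0.44), [0.265, 0.313, 0.414]), (np.float64(-0.36), [0.262, 0.309, 0.414]), (np.float64(-0.28), [0.28, 0.306, 0.412])]
clip n 42 [ 0.44644373 -0.26108256  0.03122262] [ 0.4595809  -0.2512793   0.04403524]
fin [ 0.44675877 -0.26277634  0.03800344] ((447.3923034667969, -263.28717041015625), (22.965919494628906, 11.330126762390137), 15.32033634185791)
all ((444.4673156738281, -261.460693359375), (26.81084442138672, 15.244268417358398), 23.96980094909668)
boom 423 a range -0.08931267780788585 0.18551165614368367 b -5.959016735807896e-05 z fit [-0.07219438  0.06828963] [ 0.00081683 -0.0001046 ]
desk z -0.0018439518038647295
```

View pics/b.png

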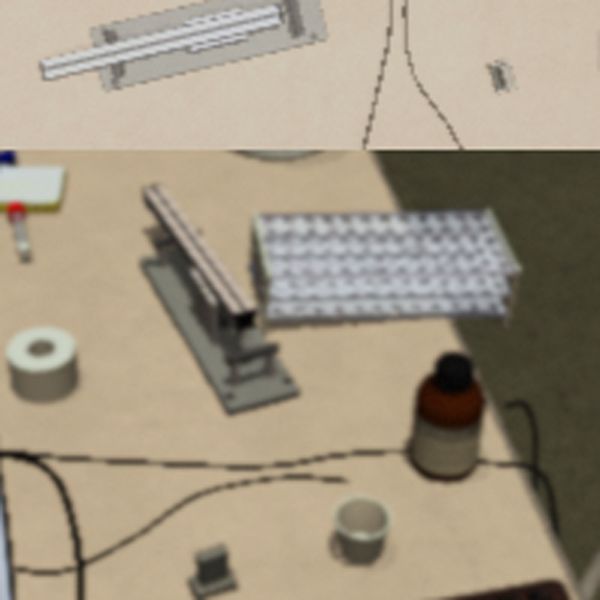

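Call:
move_arm --steps '[{"slide":[0,0,-50],"gripper":0},{"slide":[0,0,-50],"gripper":0},{"slide":[0,0,-50],"gripper":0},{"slide":[0,0,-50],"gripper":0},{"slide":[0,0,-50],"gripper":0},{"slide":[37.5,-33,0],"gripper":0},{"slide":[37.5,-33,0],"gripper":0},{"slide":[37.5,-33,0],"gripper":0},{"slide":[37.5,-33,0],"gripper":0},{"slide":[37.5,-33,0],"gripper":0}]' --newtons 10

```text
schema error: expected keys slide, dr, gripper
```

Call:
move_arm --steps '[{"slide":[37.5,-33,0],"gripper":0},{"slide":[37.5,-33,0],"gripper":0},{"slide":[37.5,-33,0],"gripper":0},{"slide":[37.5,-33,0],"gripper":0},{"slide":[37.5,-33,0],"gripper":0},{"slide":[37.5,-33,0],"gripper":0},{"slide":[37.5,-33,0],"gripper":0}]'

```text
schema error: expected keys slide, dr, gripper
```

Call:
move_arm --steps '[{"slide":[0,0,-50],"dr":[0,0,0],"gripper":0},{"slide":[0,0,-50],"dr":[0,0,0],"gripper":0},{"slide":[0,0,-50],"dr":[0,0,0],"gripper":0},{"slide":[0,0,-50],"dr":[0,0,0],"gripper":0},{"slide":[0,0,-50],"dr":[0,0,0],"gripper":0},{"slide":[37.5,-33,0],"dr":[0,0,0],"gripper":0},{"slide":[37.5,-33,0],"dr":[0,0,0],"gripper":0},{"slide":[37.5,-33,0],"dr":[0,0,0],"gripper":0},{"slide":[37.5,-33,0],"dr":[0,0,0],"gripper":0},{"slide":[37.5,-33,0],"dr":[0,0,0],"gripper":0}]' --newtons 10

```text
t: 2.5
position: [0.3283, -0.4895, 0.4688]
orientation: [0.991, 0.132, 0.0, 0.0]
force: [0.2, -0.6, 0.7]
width: 0.189
```

Call:
move_arm --steps '[{"slide":[37.5,-33,0],"dr":[0,0,0],"gripper":0},{"slide":[37.5,-33,0],"dr":[0,0,0],"gripper":0},{"slide":[37.5,-33,0],"dr":[0,0,0],"gripper":0},{"slide":[37.5,-33,0],"dr":[0,0,0],"gripper":0},{"slide":[37.5,-33,0],"dr":[0,0,0],"gripper":0},{"slide":[37.5,-33,0],"dr":[0,0,0],"gripper":0},{"slide":[37.5,-33,0],"dr":[0,0,0],"gripper":0},{"slide":[5,-46,0],"dr":[0,0,0],"gripper":0},{"slide":[5,-46,0],"dr":[0,0,0],"gripper":0},{"slide":[5,-46,0],"dr":[0,0,0],"gripper":0}]'

```text
t: 3.5
position: [0.4983, -0.0608, 0.4686]
orientation: [0.991, 0.132, 0.0, 0.0]
force: [0.8, -0.4, -0.4]
width: 0.001
```

Call:
move_arm --steps '[{"slide":[5,-46,0],"dr":[0,0,0],"gripper":0},{"slide":[5,-46,0],"dr":[0,0,0],"gripper":0},{"slide":[5,-46,0],"dr":[0,0,0],"gripper":0},{"slide":[5,-46,0],"dr":[0,0,0],"gripper":0},{"slide":[5,-46,0],"dr":[0,0,0],"gripper":0},{"slide":[5,-46,0],"dr":[0,0,0],"gripper":0},{"slide":[5,-46,0],"dr":[0,0,0],"gripper":0},{"slide":[0,0,25],"dr":[0,0,-8.5],"gripper":0},{"slide":[0,0,25],"dr":[0,0,-8.5],"gripper":0},{"slide":[0,0,25],"dr":[0,0,-8.5],"gripper":0}]'

```text
t: 4.5
position: [0.4479, 0.2578, 0.3929]
orientation: [0.936, 0.351, 0.0, 0.0]
force: [0.1, -0.5, -0.6]
width: 0.006
```

Call:
move_arm --steps '[{"slide":[0,0,25],"dr":[0,0,-8.5],"gripper":0},{"slide":[0,0,25],"dr":[0,0,-8.5],"gripper":0},{"slide":[0,0,25],"dr":[0,0,-8.5],"gripper":0},{"slide":[0,0,25],"dr":[0,0,-8.5],"gripper":0},{"slide":[0,0,25],"dr":[0,0,-8.5],"gripper":0},{"slide":[0,0,25],"dr":[0,0,-8.5],"gripper":0},{"slide":[0,0,25],"dr":[0,0,-8.5],"gripper":0},{"slide":[0,0,25],"dr":[0,0,0],"gripper":0}]'

```text
t: 5.3
position: [0.4484, 0.2571, 0.1926]
orientation: [0.64, 0.768, 0.0, -0.0]
force: [0.9, 0.7, 0.9]
width: 0.003
```

Call:
move_arm --steps '[{"slide":[0,0,40],"dr":[0,0,-2.5],"gripper":0},{"slide":[0,0,40],"dr":[0,0,0],"gripper":0},{"slide":[0,0,40],"dr":[0,0,0],"gripper":0},{"slide":[0,0,32],"dr":[0,0,0],"gripper":0},{"slide":[-5,0,0],"dr":[0,0,0],"gripper":0},{"slide":[0,0,0],"dr":[0,0,0],"gripper":0}]'

```text
t: 5.9
position: [0.4493, 0.2518, 0.0418]
orientation: [0.625, 0.781, -0.001, 0.0]
force: [0.1, -0.5, -0.6]
width: 0.006
```

```bash
cat >> h.py <<'E'
e=np.array([-.2235,.9747]);n=np.array([e[1],-e[0]]);o=np.array([.4966,.047])
def state():
    s=env.sense(); d=np.array(s["position"])[:2]-o; q=np.array(s["orientation"])
    print("t",round(s["t"],2),"a,b mm",np.round([d@e*1e3,d@n*1e3],1),"z",round(s["position"][2]*1e3,1),"xang",round(2*np.degrees(np.arctan2(q[1],q[0])),1),"F a,b,z",np.round([np.array(s["force"])[:2]@e,np.array(s["force"])[:2]@n,s["force"][2]],2),"w",round(s["width"]*93,1))
def boom(save=None,cams=("top","side")):
    for c in cams:
        f=grab_frame(c); w=cloud(f); d=w[...,:2]-o; a=d@e;b=d@n;z=w[...,2]
        m=(abs(b)<.008)&(a>-.2)&(a<.2)&(z>.050)&(z<.085)
        for _ in range(3):
            p=np.polyfit(a[m],z[m],1); r=z-np.polyval(p,a); m=m&(abs(r)<.006)
        print(c,m.sum(),"a",np.round([a[m].min()*1e3,a[m].max()*1e3],1),"slope %.4f z0 %.4f b %.4f"%(p[0],p[1],b[m].mean()))
        if save:
            u,v=((190,220) if c=="top" else (200,150)); im=f["image"]
            cv2.imwrite(f"pics/{save}_{c}.png",cv2.resize(im[v:v+70,u:u+140] if c=="top" else im[v:v+120,u:u+140],None,fx=4,fy=4,interpolation=2))
E
python3 - <<'E'
from h import *
state(); boom("c"); state()
t=cv2.imread("pics/c_top.png");s=cv2.imread("pics/c_side.png");cv2.imwrite("pics/c.png",cv2.resize(np.vstack([t,s]),None,fx=.75,fy=.75))
E
```

```text
t 5.9 a,b mm [210.2  -0.3] z 41.8 xang 102.7 F a,b,z [-0.51 -0.01 -0.63] w 0.5
top 117 a [-72.3   4.2] slope -0.0771 z0 0.0680 b 0.0002
side 252 a [-73.2 199.8] slope -0.0711 z0 0.0690 b -0.0007
t 6.0 a,b mm [210.9   0.7] z 43.1 xang 102.6 F a,b,z [-0.04 -0.52 -0.25] w 0.4
```

View pics/c.png

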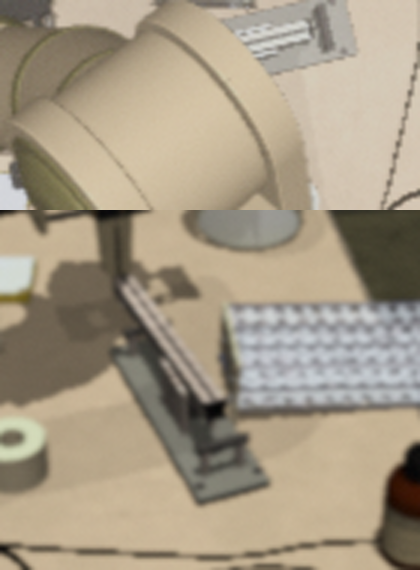

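Call:
move_arm --steps '[{"slide":[-5,0,0],"dr":[0,0,0],"gripper":0},{"slide":[-5,0,-0.4],"dr":[0,0,0],"gripper":0},{"slide":[-4,0,-0.3],"dr":[0,0,0],"gripper":0},{"slide":[-4,0,-0.3],"dr":[0,0,0],"gripper":0},{"slide":[-4,0,-0.3],"dr":[0,0,0],"gripper":0},{"slide":[-4,0,-0.3],"dr":[0,0,0],"gripper":0},{"slide":[-4,0,-0.3],"dr":[0,0,0],"gripper":0},{"slide":[0,0,0],"dr":[0,0,0],"gripper":0}]'

```text
t: 6.8
position: [0.4563, 0.2238, 0.0439]
orientation: [0.625, 0.781, 0.001, -0.0]
force: [0.2, 5.5, 3.4]
width: 0.004
```

Run:
```python
from h import *
state(); boom(cams=("side","top"))
```

```text
t 6.8 a,b mm [181.4   0.3] z 43.9 xang 102.7 F a,b,z [5.32 1.47 3.44] w 0.3
side 240 a [-89.  175.2] slope -0.0652 z0 0.0692 b -0.0008
top 72 a [-87.8 -40.5] slope -0.0581 z0 0.0701 b 0.0005
```

Call:
move_arm --steps '[{"slide":[-4,0,-0.5],"dr":[0,0,0],"gripper":0},{"slide":[-4,0,-0.5],"dr":[0,0,0],"gripper":0},{"slide":[0,0,0],"dr":[0,0,0],"gripper":0},{"slide":[6,0,0],"dr":[0,0,0],"gripper":0},{"slide":[0,0,0],"dr":[0,0,0],"gripper":0}]'

```text
t: 7.4
position: [0.456, 0.221, 0.0442]
orientation: [0.625, 0.781, -0.001, 0.0]
force: [0.0, -0.6, 0.4]
width: 0.007
```

Run:
```python
from h import *
state(); boom(cams=("side","top"))
```

```text
t 7.4 a,b mm [178.7  -0.7] z 44.2 xang 102.7 F a,b,z [-0.55 -0.09  0.35] w 0.7
side 255 a [-98.8 173.7] slope -0.0687 z0 0.0692 b -0.0009
top 82 a [-96.9 -45.8] slope -0.0649 z0 0.0693 b 0.0002
```

Call:
move_arm --steps '[{"slide":[-6,0,0],"dr":[0,0,0],"gripper":0},{"slide":[-3,0,-0.3],"dr":[0,0,0],"gripper":0},{"slide":[-2,0,-0.2],"dr":[0,0,0],"gripper":0},{"slide":[0,0,0],"dr":[0,0,0],"gripper":0},{"slide":[6,0,0],"dr":[0,0,0],"gripper":0},{"slide":[0,0,0],"dr":[0,0,0],"gripper":0}]'

```text
t: 8.1
position: [0.4573, 0.2171, 0.0451]
orientation: [0.625, 0.781, 0.0, -0.0]
force: [0.6, 0.7, -0.6]
width: 0.006
```

Run:
```python
from h import *
state(); boom(cams=("side","top"))
```

```text
t 8.1 a,b mm [174.5  -0.3] z 45.1 xang 102.7 F a,b,z [ 0.55  0.73 -0.6 ] w 0.5
side 254 a [-102.6  170.1] slope -0.0706 z0 0.0693 b -0.0009
top 77 a [-102.6  -50.3] slope -0.0580 z0 0.0691 b 0.0002
```

Call:
move_arm --steps '[{"slide":[-6,0,0],"dr":[0,0,0],"gripper":0},{"slide":[-3,0,-0.3],"dr":[0,0,0],"gripper":0},{"slide":[-2,0,-0.2],"dr":[0,0,0],"gripper":0},{"slide":[0,0,0],"dr":[0,0,0],"gripper":0},{"slide":[6,0,0],"dr":[0,0,0],"gripper":0},{"slide":[0,0,0],"dr":[0,0,0],"gripper":0}]'

```text
t: 8.8
position: [0.4585, 0.2122, 0.0456]
orientation: [0.625, 0.781, 0.0, -0.0]
force: [0.0, -0.7, 0.1]
width: 0.005
```

Run:
```python
from h import *
state(); boom(cams=("side","top"))
```

```text
t 8.8 a,b mm [169.5  -0.2] z 45.6 xang 102.7 F a,b,z [-0.7  -0.13  0.13] w 0.4
side 246 a [-108.4  162.9] slope -0.0649 z0 0.0692 b -0.0008
top 73 a [-107.1  -56.4] slope -0.0441 z0 0.0707 b 0.0005
```

Call:
move_arm --steps '[{"slide":[-6,0,0],"dr":[0,0,0],"gripper":0},{"slide":[-3,0,-0.3],"dr":[0,0,0],"gripper":0},{"slide":[-2,0,-0.2],"dr":[0,0,0],"gripper":0},{"slide":[0,0,0],"dr":[0,0,0],"gripper":0},{"slide":[6,0,0],"dr":[0,0,0],"gripper":0},{"slide":[0,0,0],"dr":[0,0,0],"gripper":0}]'

```text
t: 9.5
position: [0.4596, 0.2073, 0.0461]
orientation: [0.625, 0.781, 0.0, -0.0]
force: [-0.6, 0.2, 0.0]
width: 0.003
```

Run:
```python
from h import *
state(); boom(cams=("side","top"))
```

```text
t 9.5 a,b mm [164.5  -0.3] z 46.1 xang 102.7 F a,b,z [ 0.36 -0.57  0.  ] w 0.3
side 260 a [-112.1  161.6] slope -0.0649 z0 0.0692 b -0.0009
top 73 a [-112.2  -63.2] slope -0.0402 z0 0.0716 b 0.0004
```

Call:
move_arm --steps '[{"slide":[-6,0,0],"dr":[0,0,0],"gripper":0},{"slide":[-3,0,-0.3],"dr":[0,0,0],"gripper":0},{"slide":[-2,0,-0.2],"dr":[0,0,0],"gripper":0},{"slide":[0,0,0],"dr":[0,0,0],"gripper":0},{"slide":[6,0,0],"dr":[0,0,0],"gripper":0},{"slide":[0,0,0],"dr":[0,0,0],"gripper":0}]'

```text
t: 10.2
position: [0.4606, 0.2024, 0.0465]
orientation: [0.625, 0.781, 0.0, -0.0]
force: [-0.0, 0.9, -0.3]
width: 0.002
```

Run:
```python
from h import *
state(); boom(cams=("side","top"))
```

```text
t 10.2 a,b mm [159.5  -0.3] z 46.5 xang 102.7 F a,b,z [ 0.91  0.17 -0.35] w 0.2
side 261 a [-121.5  155. ] slope -0.0708 z0 0.0694 b -0.0009
top 69 a [-115.8   29.9] slope -0.0489 z0 0.0702 b 0.0005
```

Call:
move_arm --steps '[{"slide":[-6,0,0],"dr":[0,0,0],"gripper":0},{"slide":[-3,0,-0.3],"dr":[0,0,0],"gripper":0},{"slide":[-2,0,-0.2],"dr":[0,0,0],"gripper":0},{"slide":[0,0,0],"dr":[0,0,0],"gripper":0},{"slide":[6,0,0],"dr":[0,0,0],"gripper":0},{"slide":[0,0,0],"dr":[0,0,0],"gripper":0}]'

```text
t: 10.9
position: [0.4617, 0.1974, 0.047]
orientation: [0.625, 0.781, 0.0, -0.0]
force: [0.1, 0.2, 0.4]
width: 0.008
```

Run:
```python
from h import *
state(); boom(cams=("side","top"))
```

```text
t 10.9 a,b mm [154.4  -0.4] z 47.0 xang 102.7 F a,b,z [0.12 0.15 0.38] w 0.8
side 269 a [-122.6  148.1] slope -0.0694 z0 0.0694 b -0.0011
top 72 a [-122.    20.9] slope -0.0811 z0 0.0677 b 0.0008
```

Call:
move_arm --steps '[{"slide":[-6,0,0],"dr":[0,0,0],"gripper":0},{"slide":[-3,0,-0.3],"dr":[0,0,0],"gripper":0},{"slide":[-2,0,-0.2],"dr":[0,0,0],"gripper":0},{"slide":[0,0,0],"dr":[0,0,0],"gripper":0},{"slide":[6,0,0],"dr":[0,0,0],"gripper":0},{"slide":[0,0,0],"dr":[0,0,0],"gripper":0}]'

```text
t: 11.6
position: [0.4628, 0.1925, 0.0475]
orientation: [0.625, 0.781, 0.0, -0.0]
force: [-0.2, -0.4, 0.1]
width: 0.007
```

Run:
```python
from h import *
state(); boom(cams=("side","top"))
```

```text
t 11.6 a,b mm [149.4  -0.4] z 47.5 xang 102.7 F a,b,z [-0.32 -0.32  0.14] w 0.7
side 266 a [-128.2  143.3] slope -0.0668 z0 0.0694 b -0.0011
top 74 a [-127.    17.3] slope -0.0811 z0 0.0667 b 0.0009
```

Call:
move_arm --steps '[{"slide":[-6,0,0],"dr":[0,0,0],"gripper":0},{"slide":[-3,0,-0.3],"dr":[0,0,0],"gripper":0},{"slide":[-2,0,-0.2],"dr":[0,0,0],"gripper":0},{"slide":[0,0,0],"dr":[0,0,0],"gripper":0},{"slide":[6,0,0],"dr":[0,0,0],"gripper":0},{"slide":[0,0,0],"dr":[0,0,0],"gripper":0}]'

```text
t: 12.3
position: [0.4639, 0.1876, 0.048]
orientation: [0.625, 0.781, -0.0, -0.0]
force: [-0.1, 1.3, -0.8]
width: 0.006
```

Run:
```python
from h import *
state(); boom(cams=("side","top"))
```

```text
t 12.3 a,b mm [144.4  -0.4] z 48.0 xang 102.7 F a,b,z [ 1.25  0.21 -0.8 ] w 0.6
side 311 a [-135.5  139.5] slope 0.0300 z0 0.0689 b -0.0008
top 77 a [-132.8   11. ] slope -0.0149 z0 0.0684 b 0.0012
```

Run:
```python
from h import *
boom("d",cams=("side","top")); boom(cams=("side",)); state()
```

```text
side 283 a [-135.7  139.7] slope -0.0506 z0 0.0692 b -0.0011
top 79 a [-132.4   11.2] slope -0.0764 z0 0.0670 b 0.0009
side 292 a [-132.9  137.4] slope -0.0282 z0 0.0691 b -0.0011
t 12.55 a,b mm [143.6  -0.5] z 47.9 xang 102.7 F a,b,z [ 1.24 -0.04 -1.25] w 0.5
```

View pics/d_side.png

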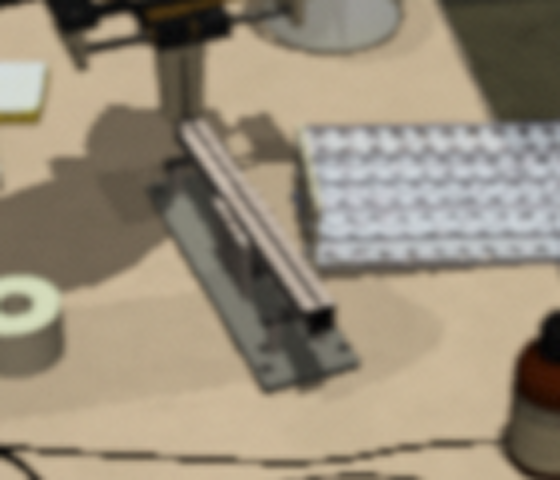

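Call:
move_arm --steps '[{"slide":[0,0,0],"dr":[0,0,0],"gripper":0},{"slide":[0,0,0],"dr":[0,0,0],"gripper":0},{"slide":[0,0,0],"dr":[0,0,0],"gripper":0},{"slide":[0,0,0],"dr":[0,0,0],"gripper":0},{"slide":[0,0,0],"dr":[0,0,0],"gripper":0},{"slide":[0,0,0],"dr":[0,0,0],"gripper":0},{"slide":[0,0,0],"dr":[0,0,0],"gripper":0}]'

```text
t: 13.25
position: [0.4641, 0.1871, 0.048]
orientation: [0.625, 0.781, -0.0, -0.0]
force: [-0.8, 1.0, 0.2]
width: 0.002
```

Run:
```python
from h import *
boom(cams=("side","top")); boom(cams=("side",)); state()
```

```text
side 282 a [-133.5  140.1] slope -0.0340 z0 0.0690 b -0.0009
top 79 a [-133.1   11. ] slope -0.0166 z0 0.0675 b 0.0011
side 314 a [-134.6  138.8] slope 0.0193 z0 0.0690 b -0.0011
t 13.4 a,b mm [143.8  -0.4] z 48.0 xang 102.7 F a,b,z [-0.11 -0.47 -0.34] w 0.6
```

Call:
move_arm --steps '[{"slide":[-4,0,-2],"dr":[0,0,0],"gripper":0},{"slide":[-2,0,0],"dr":[0,0,0],"gripper":0},{"slide":[-2,0,0],"dr":[0,0,0],"gripper":0},{"slide":[-2,0,0],"dr":[0,0,0],"gripper":0},{"slide":[0,0,0],"dr":[0,0,0],"gripper":0},{"slide":[2,0,0],"dr":[0,0,0],"gripper":0},{"slide":[6,0,0],"dr":[0,0,0],"gripper":0},{"slide":[0,0,0],"dr":[0,0,0],"gripper":0},{"slide":[0,0,0],"dr":[0,0,0],"gripper":0}]'

```text
t: 14.3
position: [0.4644, 0.1853, 0.05]
orientation: [0.625, 0.781, -0.0, 0.0]
force: [-0.3, 0.2, 0.3]
width: 0.001
```

Run:
```python
from h import *
boom(cams=("side",)); boom(cams=("side",));boom(cams=("side","top","side")); state()
```

```text
side 299 a [-138.   138.1] slope -0.0065 z0 0.0691 b -0.0012
side 316 a [-136.9  137.9] slope 0.0150 z0 0.0690 b -0.0011
side 308 a [-137.1  138. ] slope 0.0072 z0 0.0688 b -0.0010
top 90 a [-135.9    7.9] slope -0.0146 z0 0.0682 b 0.0008
side 315 a [-137.9  137.2] slope 0.0160 z0 0.0692 b -0.0011
t 14.55 a,b mm [141.6  -0.5] z 50.0 xang 102.7 F a,b,z [ 0.43 -0.44  0.07] w 0.4
```

Call:
move_arm --steps '[{"slide":[15,0,0],"dr":[0,0,0],"gripper":0},{"slide":[0,0,-30],"dr":[0,0,0],"gripper":0},{"slide":[0,0,-50],"dr":[0,0,0],"gripper":0},{"slide":[0,0,-50],"dr":[0,0,0],"gripper":0},{"slide":[0,0,-50],"dr":[0,0,0],"gripper":0},{"slide":[-44.9,-11.6,0],"dr":[0,0,0],"gripper":50},{"slide":[-44.9,-11.6,0],"dr":[0,0,0],"gripper":50},{"slide":[-44.9,-11.6,0],"dr":[0,0,0],"gripper":50},{"slide":[-44.9,-11.6,0],"dr":[0,0,0],"gripper":50},{"slide":[-44.9,-11.6,0],"dr":[0,0,0],"gripper":50}]'

```text
t: 15.55
position: [0.4538, -0.0327, 0.2303]
orientation: [0.624, 0.781, 0.0, 0.0]
force: [1.9, -0.0, 0.2]
width: 0.384
```

Call:
move_arm --steps '[{"slide":[-44.9,-11.6,0],"dr":[0,0,0],"gripper":50},{"slide":[-44.9,-11.6,0],"dr":[0,0,0],"gripper":50},{"slide":[-44.9,-11.6,0],"dr":[0,0,0],"gripper":50},{"slide":[-44.9,-11.6,0],"dr":[0,0,0],"gripper":50},{"slide":[-44.9,-11.6,0],"dr":[0,0,0],"gripper":50},{"slide":[0,0,50],"dr":[0,0,0],"gripper":50},{"slide":[0,0,50],"dr":[0,0,0],"gripper":50},{"slide":[0,0,50],"dr":[0,0,0],"gripper":50},{"slide":[0,0,0],"dr":[0,0,0],"gripper":50},{"slide":[0,0,0],"dr":[0,0,0],"gripper":50}]'

```text
t: 16.55
position: [0.4472, -0.2625, 0.0804]
orientation: [0.624, 0.781, 0.0, -0.001]
force: [0.3, -0.0, 0.1]
width: 0.536
```

Run:
```python
from h import *
boom(cams=("top","side")); state()
f=grab_frame("side"); im=f["image"]; 
a=cv2.resize(im[230:330,200:330],None,fx=5,fy=5,interpolation=2); cv2.imwrite("pics/e.png",a)
w=cloud(f)
m=(w[...,0]>.42)&(w[...,0]<.48)&(w[...,1]>-.29)&(w[...,1]<-.24)&(w[...,2]>.03)&(w[...,2]<.048)
t=w[m]; print(len(t),t.mean(0),cv2.minAreaRect(t[:,:2].astype(np.float32)*1000),env.sense()["position"])
print([ (c,[ (np.round(d["point"],4),round(d["conf"],2)) for d in finder.mark_of(c,l)[:2]]) for c,l in(("side","clip_fin"),("top","ridge"),("side","ridge"))])
```

```text
top 408 a [-135.9  121.6] slope 0.0013 z0 0.0682 b -0.0000
side 13 a [-135.3 -102. ] slope 0.0389 z0 0.0731 b 0.0009
t 16.65 a,b mm [-291.9 -116.6] z 82.2 xang 102.7 F a,b,z [-0.87 -0.16  0.77] w 50.1
67 [ 0.44491168 -0.26441723  0.03765912] ((445.2041320800781, -263.2732238769531), (24.096899032592773, 10.626404762268066), 17.48117446899414) [ 0.44808292 -0.26396246  0.08241172]
[('side', []), ('top', [(array([0.496 , 0.0461, 0.0488]), 0.76)]), ('side', [])]
```

View pics/e.png

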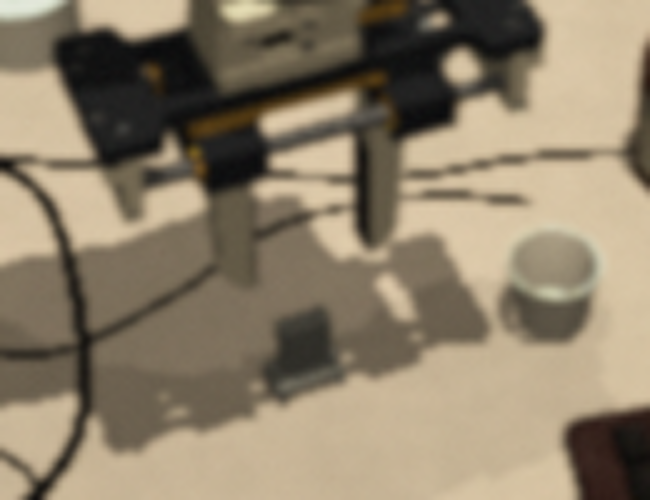

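Call:
move_arm --steps '[{"slide":[0,0,30],"dr":[0,0,0],"gripper":50},{"slide":[0,0,25],"dr":[0,0,0],"gripper":50},{"slide":[0,0,10],"dr":[0,0,0],"gripper":50},{"slide":[0,0,0],"dr":[0,0,0],"gripper":50},{"slide":[0,0,0],"dr":[0,0,0],"gripper":20},{"slide":[0,0,0],"dr":[0,0,0],"gripper":20},{"slide":[0,0,0],"dr":[0,0,0],"gripper":15},{"slide":[0,0,0],"dr":[0,0,0],"gripper":15},{"slide":[0,0,0],"dr":[0,0,0],"gripper":15}]' --newtons 8

```text
t: 17.75
position: [0.4468, -0.2641, 0.0156]
orientation: [0.625, 0.781, -0.0, 0.001]
force: [-0.5, -0.2, 7.0]
width: 0.259
```

```bash
python3 -c "
from h import *
state()"
```

```text
t 17.75 a,b mm [-292.1 -118.1] z 15.6 xang 102.7 F a,b,z [-0.07 -0.56  7.02] w 24.1
```

Call:
move_arm --steps '[{"slide":[0,0,-5],"dr":[0,0,0],"gripper":15},{"slide":[0,0,-20],"dr":[0,0,0],"gripper":15},{"slide":[0,0,-40],"dr":[0,0,0],"gripper":15},{"slide":[0,0,-50],"dr":[0,0,0],"gripper":15},{"slide":[0,0,0],"dr":[0,0,0],"gripper":15},{"slide":[0,0,0],"dr":[0,0,0],"gripper":15}]'

```text
t: 18.35
position: [0.4467, -0.2644, 0.1312]
orientation: [0.625, 0.781, -0.0, 0.001]
force: [-0.1, 0.5, -1.0]
width: 0.261
```

Run:
```python
from h import *
state(); boom(cams=("top",))
f=grab_frame("side"); w=cloud(f); K=np.array(f["K"]);E=np.array(f["extrinsics"])
p=np.array(env.sense()["position"]); 
def px(q): c=E[:3,:3]@q+E[:3,3]; return K[0,0]*c[0]/-c[2]+K[0,2], K[1,1]*-c[1]/-c[2]+K[1,2]
print("tcp",p,px(p)); u,v=map(int,px(p))
cv2.imwrite("pics/f.png",cv2.resize(f["image"][v-45:v+45,u-50:u+50],None,fx=6,fy=6,interpolation=2))
m=(abs(w[...,0]-p[0])<.03)&(abs(w[...,1]-p[1])<.025)&(w[...,2]>p[2]-.03)&(w[...,2]<p[2]+.03)
d=w[m]-p; a=d[:,:2]@e;b=d[:,:2]@n
for z0 in range(-26,30,4):
    k=(d[:,2]*1e3>=z0)&(d[:,2]*1e3<z0+4)
    if k.any(): print(z0,k.sum(),"a",np.round([a[k].min()*1e3,a[k].max()*1e3],1),"b",np.round([b[k].min()*1e3,b[k].max()*1e3],1))
for l in("clip_center","clip_fin"): print(l,[(np.round(x["point"]-p,4),round(x["conf"],2)) for x in finder.mark_of("side",l)[:2]])
```

```text
t 18.35 a,b mm [-292.3 -118.3] z 131.2 xang 102.6 F a,b,z [ 0.52 -0.01 -1.02] w 24.3
top 399 a [-136.4  123. ] slope -0.0000 z0 0.0679 b -0.0001
tcp [ 0.44573386 -0.26388402  0.12943134] (np.float64(259.4526286524966), np.float64(265.2744745742208))
-18 4 a [-7.2  6.8] b [-16.9  11.8]
-14 9 a [-10.1   6.7] b [-17.2  14.9]
-10 20 a [-8.7  0.2] b [-17.6  14.4]
-6 35 a [-9.   1.3] b [-16.6  14.6]
-2 22 a [-9.1 -0.8] b [-17.3  16.2]
2 26 a [-11.6  -1. ] b [-23.6  20.8]
6 35 a [-11.   -0.1] b [-25.8  25.6]
10 32 a [-10.6   5.1] b [-27.7  25.2]
14 33 a [-11.4   4.4] b [-28.2  24.8]
18 46 a [-11.6   3.1] b [-28.2  24.6]
22 60 a [-10.7   9.4] b [-28.7  25.1]
26 28 a [-12.1   8.4] b [-28.4  24.7]
clip_center [(array([0.0039, 0.0003, 0.0051]), 0.65), (array([ 0.1742,  0.6723, -0.1329]), 0.5)]
clip_fin [(array([ 0.116 ,  0.0211, -0.127 ]), 0.71), (array([-0.0022,  0.0028,  0.0101]), 0.58)]
```

View pics/f.png

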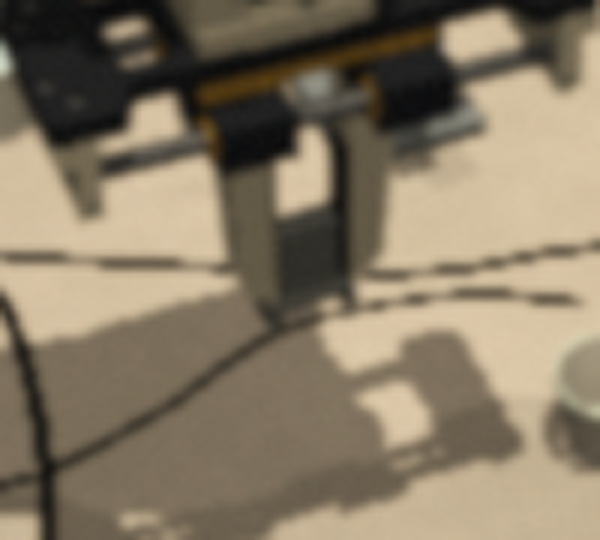

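Run:
```python
from h import *
for c in("top","side"):
    f=grab_frame(c); w=cloud(f); d=w[...,:2]-o;a=d@e*1e3;b=d@n*1e3;z=w[...,2]*1e3
    for s in(1,-1):
        m=(b*s>11.5)&(b*s<16.5)&(abs(a)<50)&(z>54)&(z<65); print(c,"cheek",s,m.sum(),np.round([a[m].min(),a[m].max()],1) if m.any() else "")
    m=(z>4)&(z<16)&(abs(a)<180)&(abs(b)<45); r=cv2.minAreaRect(np.stack([a[m],b[m]],1).astype(np.float32)); print("base",r,"expected a centre?",np.percentile(a[m],[.5,99.5]),np.percentile(b[m],[.5,99.5]))
    for nm,lo,hi,zz in(("rear",100,125,(36,46)),("front",-98,-72,(38,48))):
        m=(abs(b)>12)&(abs(b)<24)&(a>lo)&(a<hi)&(z>zz[0]-2)&(z<zz[1]); print(nm,m.sum(),np.round([a[m].min(),a[m].max(),a[m].mean()],1) if m.any() else "")
    g=np.array([d["point"][:2]-o for d in finder.mark_of(c,"ridge")[:1]]); print("ridge a,b",g@e*1e3,g@n*1e3)
    m=(abs(b)<12)&(z>62)&(z<74)&(a>-140)&(a<130)
    print("boom b",np.percentile(b[m],[2,98]))
```

```text
top cheek 1 20 [-32.1  25.7]
top cheek -1 28 [-42.5  44.1]
base ((1.13330078125, -0.15004348754882812), (88.36935424804688, 357.4642639160156), 89.96371459960938) expected a centre? [-166.90235529  165.72184086] [-42.46441108  42.9119428 ]
rear 22 [104.7 114.3 108.9]
front 22 [-91.7 -82.9 -87.4]Traceback (most recent call last):
  File "<stdin>", line 9, in <module>
ValueError: matmul: Input operand 1 has a mismatch in its core dimension 0, with gufunc signature (n?,k),(k,m?)->(n?,m?) (size 2 is different from 0)
```

Run:
```python
from h import *
c="side"
f=grab_frame(c); w=cloud(f); d=w[...,:2]-o;a=d@e*1e3;b=d@n*1e3;z=w[...,2]*1e3
for s in(1,-1):
    m=(b*s>10.5)&(b*s<16.5)&(abs(a)<50)&(z>52)&(z<65); print(c,"cheek",s,m.sum(),np.round([a[m].min(),a[m].max()],1) if m.any() else "")
for nm,lo,hi,zz in(("rear",100,125,(36,46)),("front",-98,-72,(38,48))):
    m=(abs(b)>12)&(abs(b)<26)&(a>lo)&(a<hi)&(z>zz[0]-2)&(z<zz[1]); print(nm,m.sum(),np.round([a[m].min(),a[m].max(),a[m].mean()],1) if m.any() else "")
m=(abs(b)<12)&(z>62)&(z<74)&(a>-140)&(a<130)
print("boom b",np.percentile(b[m],[2,98]))
for l in("ridge","rear_rest","front_rest"):
  for c in("side",):
    for q in finder.mark_of(c,l)[:1]: g=q["point"][:2]-o; print(c,l,np.round([g@e*1e3,g@n*1e3],1),round(q["conf"],2))
```

```text
side cheek 1 0 
side cheek -1 0 
rear 0 
front 2 [-89.5 -88.5 -89. ]
boom b [1.96980951 5.35104901]
side front_rest [-84.5  -2.9] 0.39
```

Call:
move_arm --steps '[{"slide":[41.4,16.7,0],"dr":[0,0,0],"gripper":15},{"slide":[41.4,16.7,0],"dr":[0,0,0],"gripper":15},{"slide":[41.4,16.7,0],"dr":[0,0,0],"gripper":15},{"slide":[41.4,16.7,0],"dr":[0,0,0],"gripper":15},{"slide":[41.4,16.7,0],"dr":[0,0,0],"gripper":15},{"slide":[41.4,16.7,0],"dr":[0,0,0],"gripper":15},{"slide":[41.4,16.7,0],"dr":[0,0,0],"gripper":15},{"slide":[0,0,25],"dr":[0,0,0],"gripper":15},{"slide":[0,0,10],"dr":[0,0,0],"gripper":15},{"slide":[0,0,0],"dr":[0,0,0],"gripper":15}]'

```text
t: 19.85
position: [0.4958, 0.0439, 0.0937]
orientation: [0.625, 0.781, -0.001, -0.001]
force: [0.0, 0.2, -0.5]
width: 0.263
```

Run:
```python
from h import *
state(); boom(cams=("side",)); state()
f=grab_frame("side"); w=cloud(f); im=f["image"]
d=w[...,:2]-o;a=d@e*1e3;b=d@n*1e3;z=w[...,2]*1e3
for z0 in range(72,120,4):
    k=(z>=z0)&(z<z0+4)&(abs(a)<40)&(abs(b)<35)
    if k.any(): print(z0,k.sum(),"a",np.round([a[k].min(),a[k].max()],1),"b",np.round([b[k].min(),b[k].max()],1))
m=(abs(b)<12)&(z>62)&(z<74)&(a>-130)&(a<-30); print("boom b",np.percentile(b[m],[2,98]))
for s in(-1,1):
    m=(b*s>10.5)&(b*s<18)&(abs(a)<50)&(z>50)&(z<65); print("cheek",s,m.sum(),np.round([a[m].min(),a[m].max()],1) if m.any() else "")
m=(abs(b)>12)&(abs(b)<26)&(a>-98)&(a<-72)&(z>36)&(z<48); print("front",m.sum(),a[m].mean() if m.any() else "")
cv2.imwrite("pics/g.png",cv2.resize(im[140:250,200:320],None,fx=5.4,fy=5.4,interpolation=2))
```

```text
t 19.85 a,b mm [-2.9 -1.5] z 93.7 xang 102.7 F a,b,z [ 0.21  0.09 -0.5 ] w 24.5
side 215 a [-136.5  123.9] slope 0.0011 z0 0.0688 b -0.0015
t 19.9 a,b mm [-3.2 -1.1] z 94.4 xang 102.6 F a,b,z [ 0.18  0.87 -0.76] w 24.4
72 1 a [-17.9 -17.9] b [0.7 0.7]
76 4 a [-11.3  -5.9] b [-18.   13.3]
80 6 a [-11.1   7.7] b [-19.9   9.4]
84 22 a [-11.5  -2.4] b [-19.5  14.2]
88 17 a [-13.3  -3.5] b [-19.9  11.5]
92 17 a [-12.9  -4.5] b [-16.2  19.3]
96 19 a [-13.4  -1.8] b [-22.7  20.6]
100 16 a [-14.8  -2.2] b [-27.7  15.5]
104 27 a [-13.6   3.8] b [-29.7  24.8]
108 25 a [-15.5   1.8] b [-28.8  20.8]
112 25 a [-15.4  -3.4] b [-29.1  22.9]
116 37 a [-15.3   4.3] b [-30.3  24.9]
boom b [-11.45875079   5.71793796]
cheek -1 57 [-48.1  48.8]
cheek 1 6 [-27.1  17.4]
front 21 -88.11162439764723
```

View pics/g.png

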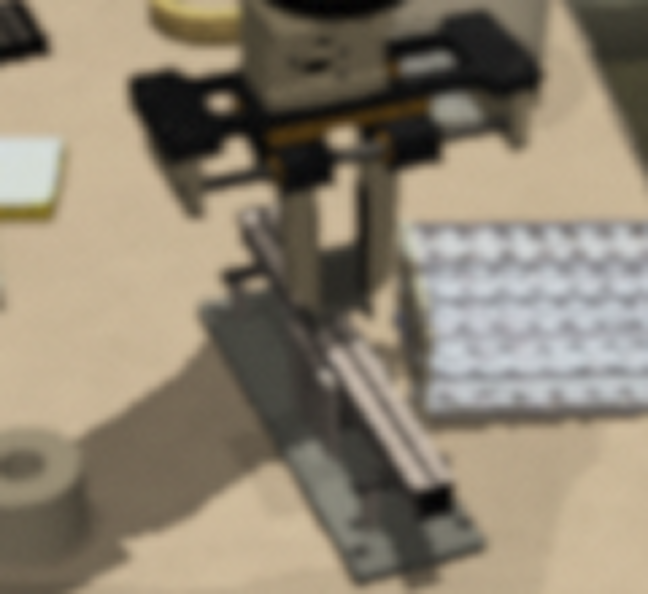

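Run:
```python
from h import *
for c in("side","top"):
    f=grab_frame(c); w=cloud(f)
    d=w[...,:2]-o;a=d@e*1e3;b=d@n*1e3;z=w[...,2]*1e3
    for lo,hi in((-130,-85),(-85,-40),(-40,-15),(20,60),(60,120)):
        m=(abs(b)<16)&(z>65)&(z<74)&(a>lo)&(a<hi)
        if m.sum()>4: print(c,(lo,hi),m.sum(),"mean %.2f"%b[m].mean(),np.percentile(b[m],[5,95]).round(1),"z %.1f"%z[m].mean())
    k=(z>79)&(z<88)&(abs(a)<16)&(abs(b)<26)
    print("clip low",k.sum(),b[k].mean() if k.any() else "")
    if c=="side":
        for l in("clip_center","clip_fin","boom_center","boom_front"):
            for q in finder.mark_of(c,l)[:1]: g=q["point"][:2]-o; print(l,np.round([g@e*1e3,g@n*1e3,q["point"][2]*1e3],1),round(q["conf"],2))
        r=finder.regions_of(c,"clip_center")
        if r:
            k=r[0]["pixels"]&np.isfinite(z); print("clip region",k.sum(),r[0]["conf"],"b",b[k].mean(),np.percentile(b[k],[3,97]).round(1),"a",np.percentile(a[k],[3,50,97]).round(1),"z",np.percentile(z[k],[3,97]).round(1))
state()
```

```text
side (-130, -85) 94 mean -5.50 [-14.9   4.1] z 69.0
side (-85, -40) 84 mean -4.87 [-14.6   4.6] z 69.0
side (-40, -15) 41 mean -5.73 [-13.5   4.4] z 69.0
side (20, 60) 10 mean -13.29 [-14.2 -12.2] z 67.8
side (60, 120) 56 mean -7.19 [-13.6   1.7] z 68.7
clip low 19 -5.0003898742698505
clip_center [ -5.2  -2.9 102.1] 0.63
clip_fin [  2.4  -2.1 106.8] 0.51
boom_front [-135.3   -6.    55.2] 0.92
clip region 113 0.57 b -2.99486941533933 [-17.9   9.3] a [-12.8  -5.8  -0.2] z [ 81.7 119.6]
top (-130, -85) 19 mean 0.22 [-7.4  6.7] z 68.5
top (60, 120) 77 mean -2.63 [-10.7   6.7] z 69.1
clip low 0 
t 20.3 a,b mm [-2.9 -0.1] z 95.4 xang 102.6 F a,b,z [ 0.67 -0.55  0.51] w 24.0
```

Call:
move_arm --steps '[{"slide":[-1,-1,4],"dr":[0,0,0],"gripper":15},{"slide":[0,0,4],"dr":[0,0,0],"gripper":15},{"slide":[0,0,0],"dr":[0,0,0],"gripper":15}]'

```text
t: 20.6
position: [0.4959, 0.0433, 0.0864]
orientation: [0.625, 0.781, -0.0, -0.0]
force: [0.3, 0.2, -0.0]
width: 0.264
```

Run:
```python
from h import *
state(); boom(cams=("side",)); 
f=grab_frame("side"); im=f["image"]; state()
cv2.imwrite("pics/h.png",cv2.resize(im[175:225,235:295],None,fx=12,fy=12,interpolation=cv2.INTER_CUBIC))
```

```text
t 20.6 a,b mm [-3.5 -1.5] z 86.4 xang 102.7 F a,b,z [ 0.15  0.32 -0.03] w 24.6
side 196 a [-137.2  124.1] slope -0.0012 z0 0.0687 b -0.0012
t 20.7 a,b mm [-3.3 -1.3] z 86.8 xang 102.7 F a,b,z [ 0.13  0.03 -0.87] w 23.9
```

View pics/h.png

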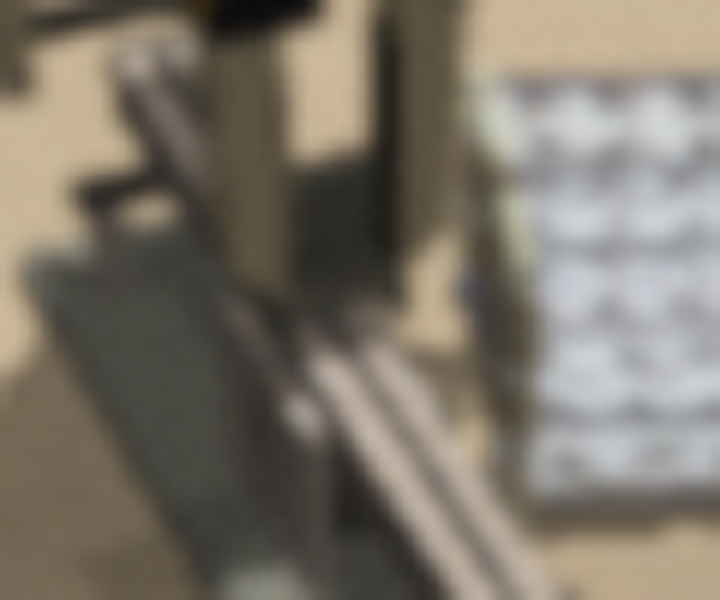

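Call:
move_arm --steps '[{"slide":[0,0,1.5],"dr":[0,0,0],"gripper":15},{"slide":[0,0,1.5],"dr":[0,0,0],"gripper":15},{"slide":[0,0,1],"dr":[0,0,0],"gripper":15},{"slide":[0,0,0],"dr":[0,0,0],"gripper":15}]'

```text
t: 21.1
position: [0.4962, 0.0434, 0.0829]
orientation: [0.625, 0.781, -0.0, -0.0]
force: [0.7, 0.5, -0.2]
width: 0.258
```

Run:
```python
from h import *
state(); boom(cams=("side",)); state()
```

```text
t 21.1 a,b mm [-3.4 -1.2] z 82.9 xang 102.7 F a,b,z [ 0.37  0.8  -0.24] w 24.0
side 196 a [-138.8  122.8] slope 0.0018 z0 0.0689 b -0.0015
t 21.15 a,b mm [-3.4 -1.2] z 82.9 xang 102.7 F a,b,z [-0.09 -0.11  0.26] w 24.5
```

Call:
move_arm --steps '[{"slide":[0,0,1],"dr":[0,0,0],"gripper":15},{"slide":[0,0,1],"dr":[0,0,0],"gripper":15},{"slide":[0,0,0],"dr":[0,0,0],"gripper":15}]'

```text
t: 21.45
position: [0.4962, 0.0434, 0.0809]
orientation: [0.625, 0.781, -0.0, -0.0]
force: [0.3, -1.1, -0.6]
width: 0.257
```

Call:
move_arm --steps '[{"slide":[0,0,1],"dr":[0,0,0],"gripper":15},{"slide":[0,0,0],"dr":[0,0,0],"gripper":15}]'

```text
t: 21.65
position: [0.4962, 0.0434, 0.0799]
orientation: [0.625, 0.781, -0.0, -0.0]
force: [0.1, 0.4, -0.3]
width: 0.261
```

Run:
```python
from h import *
state(); boom(cams=("side",)); state()
```

```text
t 21.65 a,b mm [-3.4 -1.2] z 79.9 xang 102.7 F a,b,z [ 0.39  0.2  -0.28] w 24.3
side 195 a [-137.1  119. ] slope 0.0051 z0 0.0693 b -0.0011
t 21.7 a,b mm [-3.4 -1.2] z 79.9 xang 102.7 F a,b,z [-0.21  1.05 -0.35] w 24.3
```

Call:
move_arm --steps '[{"slide":[0,0,0.7],"dr":[0,0,0],"gripper":15},{"slide":[0,0,0],"dr":[0,0,0],"gripper":15}]'

```text
t: 21.9
position: [0.4962, 0.0434, 0.0792]
orientation: [0.625, 0.781, -0.0, -0.0]
force: [-0.1, -0.3, -0.2]
width: 0.261
```

Call:
move_arm --steps '[{"slide":[0,0,0.6],"dr":[0,0,0],"gripper":15},{"slide":[0,0,0],"dr":[0,0,0],"gripper":15}]'

```text
t: 22.1
position: [0.4963, 0.0434, 0.0787]
orientation: [0.625, 0.781, -0.0, -0.0]
force: [1.2, 0.7, -0.1]
width: 0.261
```

Run:
```python
from h import *
state(); boom(cams=("side",)); state()
```

```text
t 22.1 a,b mm [-3.4 -1.1] z 78.7 xang 102.7 F a,b,z [ 0.44  1.33 -0.14] w 24.3
side 194 a [-137.8  113.9] slope 0.0074 z0 0.0695 b -0.0015
t 22.15 a,b mm [-3.4 -1.2] z 78.7 xang 102.7 F a,b,z [-0.34  0.02 -0.25] w 24.2
```

Call:
move_arm --steps '[{"slide":[0,0,0.5],"dr":[0,0,0],"gripper":15},{"slide":[0,0,0],"dr":[0,0,0],"gripper":15}]'

```text
t: 22.35
position: [0.4963, 0.0435, 0.0786]
orientation: [0.625, 0.781, 0.0, 0.0]
force: [-0.5, -0.7, 6.4]
width: 0.262
```

Call:
move_arm --steps '[{"slide":[0,0,0.4],"dr":[0,0,0],"gripper":15},{"slide":[0,0,0],"dr":[0,0,0],"gripper":15}]'

```text
t: 22.55
position: [0.4964, 0.0435, 0.0784]
orientation: [0.625, 0.781, 0.0, 0.0]
force: [-2.1, -0.4, 10.4]
width: 0.263
```

Call:
move_arm --steps '[{"slide":[0,0,0.3],"dr":[0,0,0],"gripper":15},{"slide":[0,0,0],"dr":[0,0,0],"gripper":15}]'

```text
t: 22.75
position: [0.4964, 0.0435, 0.0782]
orientation: [0.625, 0.781, 0.0, 0.001]
force: [-2.0, -0.5, 12.3]
width: 0.261
```

Call:
move_arm --steps '[{"slide":[0,0,-0.7],"dr":[0,0,0],"gripper":15},{"slide":[0,0,0],"dr":[0,0,0],"gripper":15}]'

```text
t: 22.95
position: [0.4963, 0.0434, 0.0783]
orientation: [0.625, 0.781, 0.0, 0.0]
force: [-0.5, -0.3, 2.9]
width: 0.259
```

Run:
```python
from h import *
state(); boom(cams=("side",)); state()
```

```text
t 22.95 a,b mm [-3.5 -1.1] z 78.3 xang 102.7 F a,b,z [-0.16 -0.55  2.88] w 24.1
side 192 a [-136.3  117.6] slope 0.0064 z0 0.0695 b -0.0014
t 23.0 a,b mm [-3.4 -1. ] z 78.3 xang 102.7 F a,b,z [ 0.76 -1.02  5.16] w 24.0
```

Slight preload, boom level. Release gently and rise.

Call:
move_arm --steps '[{"slide":[0,0,-0.2],"dr":[0,0,0],"gripper":25},{"slide":[0,0,0],"dr":[0,0,0],"gripper":27},{"slide":[0,0,0],"dr":[0,0,0],"gripper":30},{"slide":[0,0,0],"dr":[0,0,0],"gripper":35},{"slide":[0,0,0],"dr":[0,0,0],"gripper":40},{"slide":[0,0,0],"dr":[0,0,0],"gripper":44},{"slide":[0,0,0],"dr":[0,0,0],"gripper":44}]'

```text
t: 23.7
position: [0.4962, 0.0435, 0.0784]
orientation: [0.625, 0.781, -0.0, -0.0]
force: [-0.6, 0.0, -0.6]
width: 0.468
```

Call:
move_arm --steps '[{"slide":[0,0,-10],"dr":[0,0,0],"gripper":44},{"slide":[0,0,-20],"dr":[0,0,0],"gripper":44},{"slide":[0,0,-40],"dr":[0,0,0],"gripper":44},{"slide":[0,0,-50],"dr":[0,0,0],"gripper":44},{"slide":[0,0,-50],"dr":[0,0,0],"gripper":44},{"slide":[-40,-20,0],"dr":[0,0,0],"gripper":44},{"slide":[-45,-20,0],"dr":[0,0,0],"gripper":44},{"slide":[-45,-20,0],"dr":[0,0,0],"gripper":44},{"slide":[-45,-20,0],"dr":[0,0,0],"gripper":44},{"slide":[0,0,0],"dr":[0,0,0],"gripper":44}]'

```text
t: 24.7
position: [0.4542, -0.1515, 0.2483]
orientation: [0.628, 0.778, -0.002, -0.0]
force: [0.0, 0.1, 0.6]
width: 0.475
```

Run:
```python
from h import *
state()
fs={}
for c in("top","side"):
    f=grab_frame(c); fs[c]=f; w=cloud(f)
    d=w[...,:2]-o;a=d@e*1e3;b=d@n*1e3;z=w[...,2]*1e3
    k=(z>80)&(z<112)&(abs(a)<30)&(abs(b)<25)
    if k.any(): print(c,"clip",k.sum(),"a",a[k].mean(),np.round([a[k].min(),a[k].max()],1),"b",np.round([b[k].min(),b[k].max()],1),"z",np.percentile(z[k],[5,95]),np.round(z[k].max(),1))
    k&=z>92; print("fin",cv2.minAreaRect(np.stack([a[k],b[k]],1).astype(np.float32)))
    for s in(1,-1):
        m=(b*s>12)&(b*s<17)&(abs(a)<50)&(z>54)&(z<64); print("cheek",m.sum(),np.round([a[m].min(),a[m].max()],1) if m.any() else "")
    for lo,hi in((104,122),(-98,-75)):
        m=(abs(b)>12)&(abs(b)<24)&(a>lo-8)&(a<hi)&(z>35)&(z<47); print("rest",m.sum(),a[m].mean() if m.any() else "")
    for l in("ridge","clip_center","clip_fin"):
        for q in finder.mark_of(c,l)[:1]: g=q["point"][:2]-o; print(c,l,np.round([g@e*1e3,g@n*1e3,q["point"][2]*1e3],1),round(q["conf"],2))
boom(cams=("top","side"))
cv2.imwrite("pics/i.png",np.hstack([cv2.resize(fs["top"]["image"][215:265,205:315],(396,180*1),interpolation=2),cv2.resize(fs["side"]["image"][165:235,235:305],(396,396),interpolation=2)[:180]]) if 0 else cv2.resize(fs["side"]["image"][160:250,225:305],None,fx=6.5,fy=6.5,interpolation=2))
```

```text
t 24.7 a,b mm [-184.   -85.7] z 248.3 xang 102.1 F a,b,z [0.14 0.07 0.64] w 44.1
top clip 26 a -2.9940698111604314 [-7.8  1.8] b [-12.3  10.8] z [ 94.56975956 106.50131274] 107.0
fin ((-2.92753529548645, -0.7582130432128906), (9.147516250610352, 21.805665969848633), 11.571855545043945)
cheek 13 [-32.1  26. ]
cheek 20 [-42.5  28.2]
rest 22 108.94956815749582
rest 23 -87.43665345968842
top ridge [112.   -4.2  43.6] 0.66
top clip_center [-3.  -3.6 87.5] 0.6
top clip_fin [ 1.5 -2.2 86.1] 0.46
side clip 75 a -5.130013189068075 [-9.4  4.4] b [-15.2  10.3] z [ 82.68130729 103.92597029] 104.9
fin ((-3.769562244415283, -3.3678083419799805), (24.21323585510254, 13.481725692749023), 81.59439849853516)
cheek 3 [-25.1  -9.2]
cheek 30 [-48.3  48.4]
rest 4 107.80945499531535
rest 20 -88.85493198483074
side ridge [ 0.2  0.1 47.7] 0.85
side clip_center [-5.6  0.6 84.6] 0.48
side clip_fin [-0.2  0.6 91.4] 0.71
top 385 a [-136.2  122.4] slope -0.0007 z0 0.0684 b -0.0001
side 254 a [-137.5  125.3] slope 0.0028 z0 0.0692 b -0.0012
```

View pics/i.png

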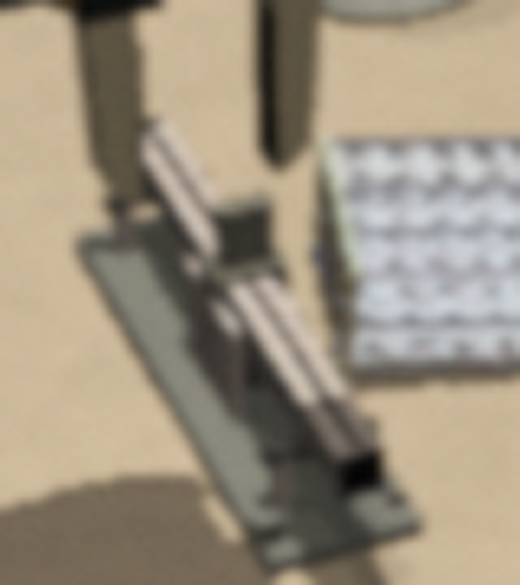

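```bash
python3 -c "
from h import *
boom(cams=('top','side')); ticket.sign_off(); state()"
```

```text
top 384 a [-136.2  122.3] slope -0.0058 z0 0.0682 b -0.0001
side 256 a [-136.1  122.4] slope 0.0038 z0 0.0691 b -0.0011
the job is handed in; nothing more can be done
the job is handed in; nothing more can be done
```

The job is handed in, 24.9 s into the 72 s allowed. My last checks showed the boom balanced level with the clip seated over the ridge.

- **Balancing:** I pushed the boom forward by its rear end in steps of about 5 mm, drawing back after each to look. It tipped and rocked on the ridge, so I pushed it about 4 mm further and it settled. It lay level (slope 0.000 to 0.001) and untouched for a few seconds while I fetched the clip. Its centre ended a few millimetres in front of the ridge, so the balance point lies slightly to the rear of centre.
- **Seating the clip:** I gripped the clip by its fin and lowered it in small steps until it met the boom. The reading peaked at about 12 N, against the 20 N limit. I then eased off, opened the jaws and moved away.
- **Last checks:**
  - **Level:** the boom slope was -0.006 rad from the top camera and +0.004 rad from the side camera, against the 0.02 limit.
  - **Clip position:** in the top camera the clip was less than 1 mm from the ridge centre along the boom.
  - **Clip height:** the arm's height at contact was within about 0.5 mm of what full seating needs.
- **Disagreements:**
  - The trained network's ridge point lay about 3 mm from the position I measured from the cheeks and cross bars, and I used the measured one.
  - In the final look, the network gave a point near the rear rest as the ridge in the top camera, which I ignored.
  - The cameras put the clip's top 2 to 4 mm higher than expected. The top camera read it about as high while it stood on the desk, so I took this as camera error and relied on the contact height.
- **Surroundings:** I did not measure the other objects again at the end. The path kept clear of them, and nothing looked moved in the pictures.

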